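# Lock the panel keeper into the carving bed

### The job

Take the orange-gripped keeper out of its wooden holder, pass its T-foot down through the narrow slot in the carving bed's floating aluminium plate, press it down on the spring, turn it a quarter turn so that its arm lies over the carved panel, and let it spring up into its notch so that it holds by itself. The plate may sit up to 11 mm either side of its middle, so feel for the slot gently: do not lean on the bed with more than 25 N, do not strike or shift the carved panel, and leave the blue spare keeper in the holder.

Things in the scene. Friction and masses are not known exactly. Their poses are not given: they have to be found in the camera images.
- keeper: Keeper to fit, 72 mm tall, about 90 g. Origin: centre of the foot's underside, z up the stem, x along foot and arm. Steel T-foot 32 (x) x 8 (y) mm, z 0-7; stem 7 mm thick, z 7-30; dark arm 14 mm wide, z 30-38, reaching from x -7 to +64 mm, on +x only; orange grip block 30 (x) x 14 (y) mm, z 38-72, taken across y. Starts upright in a holder pocket.
- keeper_arm_tip (a point): Middle of the underside of the keeper arm's free end: (64, 0, 30) mm in the keeper's frame.
- spare: A second keeper of the same shape with a blue grip, standing in the holder's other pocket; it stays there. Which pocket holds which varies.
- holder: Fixed wooden holder 70 (x) x 160 (y) x 20 (z) mm; origin: centre of its underside. Two pockets 38 (x) x 12 (y) mm, 14 mm deep, floor 6 mm above the table, centred at x = 0, y = +45 and -45 mm; the keepers stand in them with their arms along the holder's +x.
- bed: Fixed carving bed: a slot unit with blue rails on the robot's side, a platform with the panel behind it. Origin on the table under the middle of the plate's travel; +x points to the panel, z up. The blue rails round the aluminium plate are 34 mm high, inner faces at y = +-31 and x = -41 mm.
- plate_mid (a point): Mid-travel point of the aluminium plate's top face, fixed to the bed: (0, 0, 36) mm in its frame. The plate, 58 (x) x 60 (y) mm, has a slot 10 mm wide (x), 37 mm long (y) at its centre. It slides stiffly along the bed's x (about 9 N to shift) and starts anywhere from -11 to +11 mm off this point: that offset is not measured, so the slot must be seen or felt for.
- floor_low (a point): Lowest place of the black sprung floor's top under the slot: (0, 0, 19) mm in the bed's frame, at mid-travel. It moves with the plate. At rest the floor is 9.5 mm below the plate's top; it yields to a hard stop 17 mm below, damped, 4 N at first, 9 N at the stop. The plate is 8 mm thick by the slot, so the foot turns freely only with its underside 15 to 17 mm below the plate's top.
- notch (a point): Where the foot's underside rests once locked, at mid-travel: (0, 0, 23.5) mm in the bed's frame. A notch 13 mm wide (y), 2.5 mm deep runs along the bed's x across the plate's underside at the slot's middle. When the foot lies within about 0.1 rad of the bed's x and the keeper is let go, the spring lifts the foot into the notch, underside 12.5 mm below the plate's top.
- panel: Carved walnut panel 150 (x) x 180 (y) x 28 (z) mm, 0.7 kg, loose on the platform; origin: centre of its underside. Flat margin 48 mm above the table, bumps farther in about 5 mm higher; near edge at x = 42 mm in the bed's frame. The keeper's arm swings over it: 1 mm clear with the sprung floor at its stop, about 5 mm once locked.
Things that resemble listed ones, but are neither listed nor needed, are in the scene too. What is shaped like the keeper but green or yellow is not meant.

How it is judged:
By the outcome, as a careful person would: the job done as asked, in the order asked, and still so for the second after the job is handed in, with the robot touching nothing.
It also fails if it takes over 58 s, if anything falls off the work surface, if the arm or the gripper's body presses on something with over 40 N, if the wrist force passes 120 N, or if a joint passes its speed limit or range.

### The arm

A 6-joint arm with a two-finger parallel gripper is mounted at the origin on the work surface. World frame = base frame: x ahead of the robot, y to its left, z up, the work surface at z = 0. Lengths are in m, angles in rad, forces in N, time in s.
With the tool pointing down it reaches from about 0.35 to 0.775 m from the base axis. Payload 7.3 kg.
Tool frame: the origin (TCP) lies midway between the tips of the shut fingers; the grasp point (between the pads) lies 19 mm behind it (robot.grip_depth is the z of the grasp point in the tool frame, in m); z points along the fingers, y is the line along which they close (so a half turn about z gives the same grasp; the last joint's range is limited). The gripper opens to 92 mm and grips with 3 to 60 N. Pads are 19 mm wide; open, the fingers measure 130 mm over their backs; the gripper's body (75 mm by 190 mm) begins 47 mm behind the grasp point.
Start: joints at [-1.474, 0.342, 1.524, -0, 1.275, -0.146], TCP at [0.126, -0.51, 0.227] pointing down, gripper open.
Joint ranges: [-2.53, 2.53], [-0.77, 2.02], [0.04, 2.7], [-1, 4.14], [0.28, 2.66], [-3.11, 3.11]. Speed limits (rad/s): [2.57, 2.57, 3.14, 3.14, 3.14, 3.14].

### API

Orientations are given as [roll, pitch, yaw] about the fixed x, y, z axes, in that order (R = Rz(yaw) Ry(pitch) Rx(roll)).
In Python, from cell import robot, viewer gives the robot as it stands.
- The arm moves only by the tool step_arm, never from a script. Its argument "increments" is a list of rows, each an object with "delta_pos": the shift along the tool's x, y, z in cm, a list of three; "dr": the turn, a rotation vector about the tool's x, y, z in degrees, a list of three; "fingers": the closure, from -1 (fully open) to 1 (shut), so that 0 is half open. In form: [{"delta_pos": [tx, ty, tz], "dr": [wx, wy, wz], "fingers": fingers}, ...]. A call has exactly 5 rows; each row is the pose to reach, as a shift and turn from the pose commanded when the call began, along the tool's axes at that moment; what a row does not reach only later rows make up. A row lasts 1/8 s, in which the tool goes at most 62.5 mm and 10.7 degrees, less where a joint would pass 70% of its speed; a pose out of reach is approached as far as the arm can. A call with a gripper value outside its range is refused whole. The fingers move at their own pace and stop on an object; "newtons" is the grip in N (left out, the last holds). Time passes only in rows, so rows that repeat a pose let the fingers close, or fill a call up. It gives the time, the measured TCP pose, the force, the opening and the grip force at its end, in the units of the state.
- robot.observe(): the state, without advancing time (a new reading comes with each control period).
- viewer.read_camera(name): name is "scene" or "top"; returns the picture (420x560x3 uint8, red, green, blue); there is no depth.
- viewer.camera_params(name): a dict with "K" (3x3 intrinsics, pixels), "T" (4x4, takes a point from camera to world coordinates). Camera axes: x right, y down, z forward; pixel columns grow to the right and rows downward; lengths in m; the calibration is good to about 2 mm. A picture is of the moment at which its call begins. camera_params takes no time and is no camera call.
- robot.hand_in(): hands the job in; it is judged then, once.
The state is a dict: "time": time; "qpos": joint angles; "qvel": joint speeds; "joint_efforts": joint torques, N m; "tool_pos": TCP position; "tool_rot": TCP orientation; "contact_force": force on the tool from outside, world axes, zero at the start; "torque": the same for the moment, N m; "opening": finger opening in m; "grip_force": force on a finger pad.
Only numpy, scipy, OpenCV 4.12 (cv2) and the standard library are available. Lean on these libraries where they do the work, as an engineer would, in place of code of your own. Each camera call takes 0.05 s, during which the arm holds its last target. There are 200 camera calls.

## Working session

There is one attempt and no reset: what is moved stays moved. The work goes in short steps, Python scripts to look and compute and a tool call to move; the robot and the scene stay as the last step left them, time stands still between calls to the robot, and variables do not carry over. Pictures are saved under pics/ and viewed, at most 10 in all, crops included, and the job is handed in when it is done.

Besides the shell and the picture viewer there is one more tool, called after ">>>" as name(argument=value, ...), one argument or row to a line, values as JSON. step_arm: Moves the arm, as the interface text tells. Its arguments: {"type":"object","properties":{"increments":{"type":"array"},"newtons":{"type":"number"}},"required":["increments"]}

```bash
mkdir -p pics; ls
python3 - <<'E'
from cell import robot, viewer
import cv2
for n in("scene","top"):
    im=viewer.read_camera(n); cv2.imwrite(f"pics/{n}0.png",im[:,:,::-1])
    p=viewer.camera_params(n); print(n,p["K"].round(1).tolist(),p["T"].round(4).tolist())
print(robot.observe(), robot.grip_depth)
E
```

```text
pics
scene [[542.8, 0.0, 278.0], [0.0, 542.8, 217.2], [0.0, 0.0, 1.0]] [[0.8603, 0.3788, -0.3412, 0.8682], [0.5097, -0.6536, 0.5595, -0.6061], [-0.0111, -0.6552, -0.7553, 0.7576], [0.0, 0.0, 0.0, 1.0]]
top [[465.9, 0.0, 279.1], [0.0, 465.9, 202.4], [0.0, 0.0, 1.0]] [[0.0119, -0.9858, 0.1677, 0.4369], [-0.9991, -0.0185, -0.0374, -0.0681], [0.04, -0.1671, -0.9851, 0.8499], [0.0, 0.0, 0.0, 1.0]]
{'time': 0.1, 'qpos': array([-1.47399942e+00,  3.42600206e-01,  1.52486665e+00, -9.08800757e-06,
        1.27540043e+00, -1.45959840e-01]), 'qvel': array([-0.00118571, -0.00235219, -0.00257095,  0.00128671,  0.00037777,
       -0.00072534]), 'joint_efforts': array([ 2.34863459e-03, -4.32003415e+01, -2.44694835e+01,  7.20058288e-02,
        5.25650731e-02, -5.10323014e-05]), 'tool_pos': array([ 0.12620551, -0.50925622,  0.22616103]), 'tool_rot': array([-3.14033031e+00, -1.76786169e-04,  2.42759285e-01]), 'contact_force': array([ 0.97190241,  0.00696233, -0.1162684 ]), 'torque': array([ 0.02168922,  0.02778723, -0.01812942]), 'grip_force': 0.0, 'opening': 0.09204953373038174} -0.0188
```

View pics/top0.png

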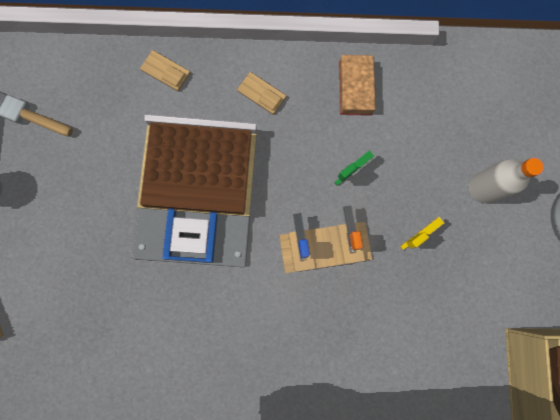

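View pics/scene0.png

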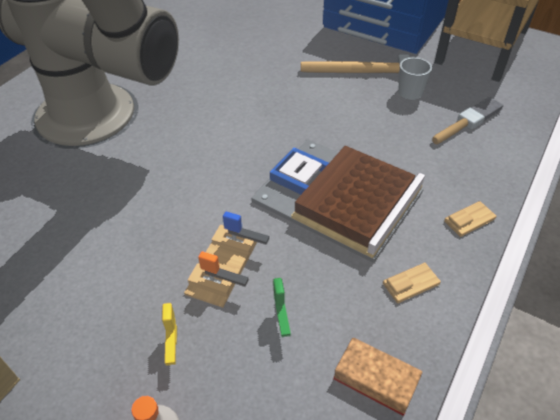

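The top view shows the orange keeper at about (356,241), the blue spare at (304,248), and the plate with its slot at (190,236). All keeper arms point up in the image (+x). Next I measure these positions.

```bash
cat > h.py <<'E'
import numpy as np, cv2
from cell import robot, viewer
def ray(n,uv):
    p=viewer.camera_params(n);T=p["T"]
    d=T[:3,:3]@np.linalg.inv(p["K"])@np.array([uv[0],uv[1],1.]);return T[:3,3],d
def at(n,uv,z):
    o,d=ray(n,uv);return o+d*(z-o[2])/d[2]
def proj(n,P):
    p=viewer.camera_params(n);c=np.linalg.inv(p["T"])@np.append(P,1);q=p["K"]@c[:3];return q[:2]/q[2]
def tri(uvs):
    A=np.zeros((3,3));b=np.zeros(3)
    for n,uv in uvs.items():
        o,d=ray(n,uv);d=d/np.linalg.norm(d);M=np.eye(3)-np.outer(d,d);A+=M;b+=M@o
    return np.linalg.solve(A,b)
E
python3 - <<'E'
from h import *
ims={n:cv2.imread(f"pics/{n}0.png") for n in("scene","top")}
boxes={"scene":{"o":(190,245,230,280),"b":(215,205,250,238),"p":(262,140,335,200)},"top":{"o":(340,225,372,258),"b":(292,232,316,264),"p":(160,205,220,265)}}
def cc(m,x0,y0):
    k,l,s,c=cv2.connectedComponentsWithStats(m.astype(np.uint8));i=1+np.argmax(s[1:,4]);return c[i]+[x0,y0],s[i,4],(l==i)
C={}
for n in ims:
    hsv=cv2.cvtColor(ims[n],cv2.COLOR_BGR2HSV).astype(int)
    for k in "ob":
        x0,y0,x1,y1=boxes[n][k];h=hsv[y0:y1,x0:x1]
        m=(h[...,1]>190)&(h[...,2]>70)&((h[...,0]<13) if k=="o" else (abs(h[...,0]-115)<12))
        c,a,mm=cc(m,x0,y0);C[n,k]=c;print(n,k,c.round(1),a)
for k in "ob": print(k,tri({n:C[n,k] for n in ims}).round(4))
n="top"
for n in ims:
    x0,y0,x1,y1=boxes[n]["p"];I=ims[n][y0:y1,x0:x1];h=cv2.cvtColor(I,cv2.COLOR_BGR2HSV).astype(int)
    w=(h[...,1]<60)&(h[...,2]>170);c,a,m=cc(w,x0,y0)
    cn=max(cv2.findContours(m.astype(np.uint8),0,1)[0],key=cv2.contourArea)
    fill=cv2.drawContours(np.zeros(m.shape,np.uint8),[cn],-1,1,-1);hole=(fill>0)&~m
    hc,ha,hm=cc(hole,x0,y0)
    W=lambda ctr,z:np.array([at(n,p+[x0,y0],z)[:2] for p in ctr.reshape(-1,2)],np.float32)
    r=cv2.minAreaRect(W(cn,.036));print(n,"plate",r,"hole",at(n,hc,.036).round(4),ha)
    bl=(abs(h[...,0]-112)<12)&(h[...,1]>140)&(h[...,2]>60);bc,ba,bm=cc(bl,x0,y0)
    bn=max(cv2.findContours(bm.astype(np.uint8),0,1)[0],key=cv2.contourArea)
    print(" rails",cv2.minAreaRect(W(bn,.034)))
    ys,xs=np.nonzero(hm);print(" holeaxis",cv2.minAreaRect(W(np.c_[xs,ys].astype(float),.036)))
a=cv2.resize(ims["top"][200:275,125:265],None,fx=4,fy=4,interpolation=2)
b=cv2.resize(ims["top"][200:275,270:380],None,fx=4,fy=4,interpolation=2)
b=cv2.copyMakeBorder(b,0,0,0,560-b.shape[1],0)
cv2.imwrite("pics/c0.png",np.vstack([a,b])[:600])
E
```

```text
Traceback (most recent call last):
ValueError: attempt to get argmax of an empty sequence
```

```bash
cat > m.py <<'E'
from h import *
ims={n:cv2.imread(f"pics/{n}0.png") for n in("scene","top")}
boxes={"scene":{"o":(190,245,230,280),"b":(215,205,250,238),"p":(262,140,335,200)},"top":{"o":(340,225,372,258),"b":(292,232,316,264),"p":(160,205,220,265)}}
def cc(m,x0,y0):
    k,l,s,c=cv2.connectedComponentsWithStats(m.astype(np.uint8));i=1+np.argmax(s[1:,4]);return c[i]+[x0,y0],s[i,4],(l==i)
C={}
for n in ims:
    im=ims[n].astype(int)
    hsv=cv2.cvtColor(ims[n],cv2.COLOR_BGR2HSV).astype(int)
    for k in "ob":
        x0,y0,x1,y1=boxes[n][k];B,G,R=im[y0:y1,x0:x1].transpose(2,0,1)
        m=(R-G>70)&(R-B>100) if k=="o" else (B-R>60)
        c,a,mm=cc(m,x0,y0);C[n,k]=c;print(n,k,c.round(1),a)
for k in "ob": print(k,tri({n:C[n,k] for n in ims}).round(4))
for n in ims:
    x0,y0,x1,y1=boxes[n]["p"];I=ims[n][y0:y1,x0:x1];h=cv2.cvtColor(I,cv2.COLOR_BGR2HSV).astype(int)
    B,G,R=I.astype(int).transpose(2,0,1)
    w=(B-R<40)&(R>150);c,a,m=cc(w,x0,y0)
    cn=max(cv2.findContours(m.astype(np.uint8),0,1)[0],key=cv2.contourArea)
    fill=cv2.drawContours(np.zeros(m.shape,np.uint8),[cn],-1,1,-1);hole=(fill>0)&~m
    hc,ha,hm=cc(hole,x0,y0)
    W=lambda ctr,z:np.array([at(n,p+[x0,y0],z)[:2] for p in ctr.reshape(-1,2)],np.float32)
    print(n,"plate",cv2.minAreaRect(W(cn,.036)),"hole",at(n,hc,.036).round(4),hc,ha)
    bl=B-R>50;bc,ba,bm=cc(bl,x0,y0)
    bn=max(cv2.findContours(bm.astype(np.uint8),0,1)[0],key=cv2.contourArea)
    print(" rails",cv2.minAreaRect(W(bn,.034)))
    ys,xs=np.nonzero(hm);print(" holeaxis",cv2.minAreaRect(W(np.c_[xs,ys].astype(float),.036)))
a=cv2.resize(ims["top"][200:275,125:265],None,fx=4,fy=4,interpolation=2)
b=cv2.resize(ims["top"][200:275,270:380],None,fx=4,fy=4,interpolation=2)
b=cv2.copyMakeBorder(b,0,0,0,560-b.shape[1],0)
cv2.imwrite("pics/c0.png",np.vstack([a,b])[:600])
E
python3 m.py
```

```text
scene o [207.9 256.8] 133
scene b [231.5 220.4] 258
top o [355.8 240. ] 167
top b [303.6 247.8] 144
o [ 0.5071 -0.2269  0.0759]
b [ 0.4931 -0.1401  0.0678]
scene plate ((0.5138368606567383, 0.05956317111849785), (0.06167125701904297, 0.06027457118034363), 86.46021270751953) hole [0.5139 0.0591 0.036 ] [300.10416667 166.89583333] 48
 rails ((0.5111920833587646, 0.058769769966602325), (0.08779846876859665, 0.08132630586624146), 86.89476013183594)
 holeaxis ((0.5139073133468628, 0.05945538729429245), (0.03264898061752319, 0.006274190731346607), 84.718505859375)
top plate ((0.5153533816337585, 0.05712684243917465), (0.060586776584386826, 0.059008706361055374), 86.7620620727539) hole [0.5151 0.0571 0.036 ] [188.97520661 234.90909091] 121
 rails ((0.5150043368339539, 0.056817859411239624), (0.08611150085926056, 0.08738461881875992), 86.51576232910156)
 holeaxis ((0.5150768756866455, 0.05717703700065613), (0.03540198877453804, 0.00982025545090437), 86.10415649414062)
```

View pics/c0.png

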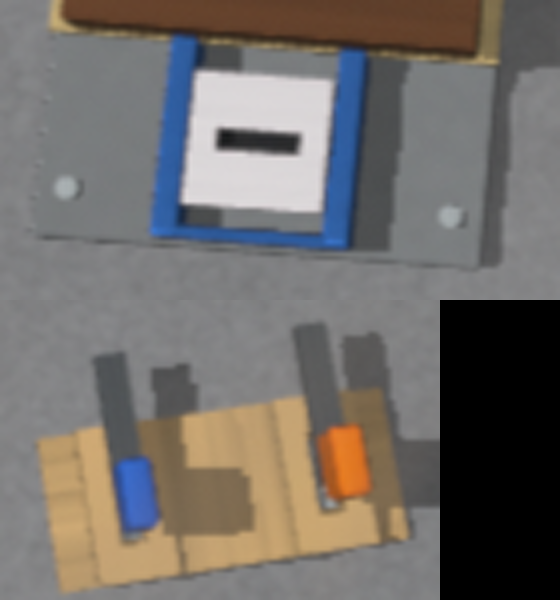

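The crop shows the slot centred in the white plate, the bed turned slightly clockwise, and the orange keeper in the right pocket with its arm up and left. Next I refine the grip poses by matching silhouettes.

```bash
cat >> h.py <<'E'
from scipy.optimize import least_squares
def hullc(n,x,y,zf,yaw,box=((-.015,.015),(-.007,.007),(.038,.072))):
    c,s=np.cos(yaw),np.sin(yaw);P=[]
    for a in box[0]:
        for b in box[1]:
            for z in box[2]: P.append(proj(n,np.array([x+c*a-s*b,y+s*a+c*b,zf+z])))
    h=cv2.convexHull(np.array(P,np.float32));m=cv2.moments(h)
    return np.array([m["m10"]/m["m00"],m["m01"]/m["m00"]]),m["m00"]
def blob(im,k,box):
    x0,y0,x1,y1=box;R,G,B=im[y0:y1,x0:x1].astype(int).transpose(2,0,1)
    m=(R-G>45)&(R-B>60)&(G<.6*R) if k=="o" else (B-R>45)
    n,l,s,c=cv2.connectedComponentsWithStats(m.astype(np.uint8));i=1+np.argmax(s[1:,4]);return c[i]+[x0,y0],s[i,4]
def fit(n,uv,zf,yaw):
    x0=at(n,uv,zf+.055)[:2]
    r=least_squares(lambda p:hullc(n,p[0],p[1],zf,yaw)[0]-uv,x0).x
    return r,hullc(n,r[0],r[1],zf,yaw)[1]
E
python3 - <<'E'
from h import *
B={"scene":{"o":(190,245,230,280),"b":(215,205,250,238)},"top":{"o":(340,225,372,258),"b":(292,232,316,264)}}
for n in B:
    im=cv2.imread(f"pics/{n}0.png")[:,:,::-1]
    R={}
    for k in "ob":
        uv,a=blob(im,k,B[n][k]);R[k],A=fit(n,uv,.006,.16);print(n,k,uv.round(1),a,A.round(),R[k].round(4))
    d=R["o"]-R["b"];print(np.hypot(*d),np.arctan2(d[0],-d[1]))
E
```

```text
Traceback (most recent call last):
AttributeError: 'float' object has no attribute 'round'
```

Run:
```python
from h import *
B={"scene":{"o":(190,245,230,280),"b":(215,205,250,238)},"top":{"o":(340,225,372,258),"b":(292,232,316,264)}}
for n in B:
    im=cv2.imread(f"pics/{n}0.png")[:,:,::-1]
    R={}
    for k in "ob":
        uv,a=blob(im,k,B[n][k]);R[k],A=fit(n,uv,.006,.16);print(n,k,uv.round(1),a,round(A),R[k].round(4))
    d=R["o"]-R["b"];print(np.hypot(*d),np.arctan2(d[0],-d[1]))
```

```text
scene o [208.5 261.8] 275 402 [ 0.506  -0.2265]
scene b [231.9 221. ] 302 369 [ 0.4906 -0.1367]
0.09106210906349534 0.16959474349882267
top o [355.8 240.1] 181 228 [ 0.5081 -0.2295]
top b [303.5 247.9] 156 192 [ 0.4935 -0.1403]
0.09044224051632527 0.16179011664344442
```

>>> step_arm(
  increments=[
    {"delta_pos":[5,-2.1,0],"dr":[0,0,1],"fingers":0},
    {"delta_pos":[10.5,-4.4,0],"dr":[0,0,2],"fingers":0},
    {"delta_pos":[16,-6.7,0.5],"dr":[0,0,3],"fingers":0},
    {"delta_pos":[21.5,-9,1],"dr":[0,0,4],"fingers":0},
    {"delta_pos":[27,-11.3,2],"dr":[0,0,4.5],"fingers":0},
  ],
  newtons=30,
)

```text
time: 0.72
tool_pos: [0.3625, -0.3338, 0.2066]
tool_rot: [3.141, -0.0, 0.164]
contact_force: [-0.6, 0.4, -0.0]
opening: 0.0482
grip_force: 0.0
```

>>> step_arm(
  increments=[
    {"delta_pos":[5,-2.5,1.5],"dr":[0,0,0],"fingers":0},
    {"delta_pos":[10,-5,4],"dr":[0,0,0],"fingers":0},
    {"delta_pos":[14.5,-7.3,7],"dr":[0,0,0],"fingers":0},
    {"delta_pos":[16,-8.1,8.7],"dr":[0,0,0],"fingers":0},
    {"delta_pos":[16,-8.1,8.7],"dr":[0,0,0],"fingers":0},
  ],
)

```text
time: 1.35
tool_pos: [0.5052, -0.2281, 0.1183]
tool_rot: [-3.14, 0.003, 0.166]
contact_force: [0.6, -0.5, 0.0]
opening: 0.0461
grip_force: 0.0
```

Run:
```python
from h import *
s=robot.observe();print(s["tool_pos"],s["tool_rot"])
im=viewer.read_camera("scene");a=cv2.resize(im[180:320,120:300],None,fx=4,fy=4)[:,:,::-1];cv2.imwrite("pics/s1.png",a)
```

```text
[ 0.50516759 -0.2281051   0.11825048] [-3.13960440e+00  2.78719311e-03  1.66025257e-01]
```

View pics/s1.png

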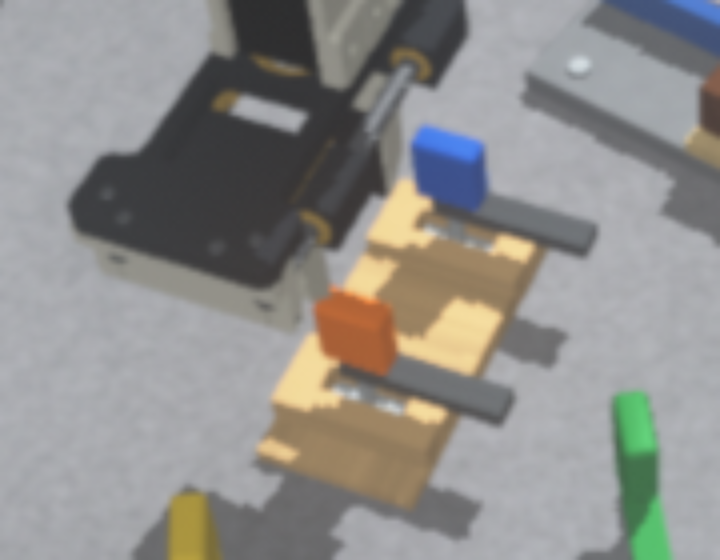

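The gripper straddles the orange grip from above: fingertips at about (320,290) and (395,190) in the crop, orange block at (355,330). Now I descend.

>>> step_arm(
  increments=[
    {"delta_pos":[0.1,0,2],"dr":[0,0,0],"fingers":0},
    {"delta_pos":[0.2,0,4.5],"dr":[0,0,0],"fingers":0},
    {"delta_pos":[0.2,0,6.5],"dr":[0,0,0],"fingers":0},
    {"delta_pos":[0.2,0,7.1],"dr":[0,0,0],"fingers":0},
    {"delta_pos":[0.2,0,7.1],"dr":[0,0,0],"fingers":0},
  ],
)

```text
time: 2.02
tool_pos: [0.5075, -0.2298, 0.0496]
tool_rot: [3.141, -0.001, 0.163]
contact_force: [-0.0, 0.9, -0.1]
opening: 0.0462
grip_force: 0.0
```

>>> step_arm(
  increments=[
    {"delta_pos":[0,0,0],"dr":[0,0,0],"fingers":0.3},
    {"delta_pos":[0,0,0],"dr":[0,0,0],"fingers":0.6},
    {"delta_pos":[0,0,0],"dr":[0,0,0],"fingers":0.9},
    {"delta_pos":[0,0,0],"dr":[0,0,0],"fingers":1},
    {"delta_pos":[0,0,0],"dr":[0,0,0],"fingers":1},
  ],
  newtons=35,
)

```text
time: 2.65
tool_pos: [0.5079, -0.2286, 0.0489]
tool_rot: [3.141, -0.0, 0.164]
contact_force: [-0.1, 0.6, 2.1]
opening: 0.0138
grip_force: 35.0
```

>>> step_arm(
  increments=[
    {"delta_pos":[0,0,-1.5],"dr":[0,0,0],"fingers":1},
    {"delta_pos":[0,0,-4],"dr":[0,0,0],"fingers":1},
    {"delta_pos":[0,0,-7],"dr":[0,0,0],"fingers":1},
    {"delta_pos":[0,0,-10],"dr":[0,0,0],"fingers":1},
    {"delta_pos":[0,0,-11],"dr":[0,0,0],"fingers":1},
  ],
)

```text
time: 3.28
tool_pos: [0.5085, -0.2291, 0.1612]
tool_rot: [3.139, -0.003, 0.164]
contact_force: [0.9, 1.2, -1.5]
opening: 0.0137
grip_force: 35.0
```

>>> step_arm(
  increments=[
    {"delta_pos":[0.8,-4,0],"dr":[0,0,-8],"fingers":1},
    {"delta_pos":[2,-10,0],"dr":[0,0,-18],"fingers":1},
    {"delta_pos":[3.2,-16,0],"dr":[0,0,-28],"fingers":1},
    {"delta_pos":[4.3,-22,0],"dr":[0,0,-38],"fingers":1},
    {"delta_pos":[5,-26,0],"dr":[0,0,-48],"fingers":1},
  ],
)

```text
time: 3.9
tool_pos: [0.5137, 0.0386, 0.1582]
tool_rot: [-3.14, 0.0, 1.009]
contact_force: [0.9, -0.0, -1.3]
opening: 0.0137
grip_force: 35.0
```

>>> step_arm(
  increments=[
    {"delta_pos":[0.8,-0.5,1],"dr":[0,0,-9],"fingers":1},
    {"delta_pos":[1.4,-0.8,2.5],"dr":[0,0,-18],"fingers":1},
    {"delta_pos":[1.7,-0.9,4.5],"dr":[0,0,-26],"fingers":1},
    {"delta_pos":[1.7,-0.9,6],"dr":[0,0,-28.7],"fingers":1},
    {"delta_pos":[1.7,-0.9,6],"dr":[0,0,-28.7],"fingers":1},
  ],
)

```text
time: 4.53
tool_pos: [0.5149, 0.0553, 0.0973]
tool_rot: [-3.138, 0.0, 1.503]
contact_force: [0.2, 0.4, -1.2]
opening: 0.0139
grip_force: 35.0
```

Run:
```python
from h import *
s=robot.observe();print(s["tool_pos"],s["tool_rot"],s["contact_force"])
v=[]
for n in("scene","top"):
    im=viewer.read_camera(n);cv2.imwrite(f"pics/{n}2.png",im[:,:,::-1])
    x,y=(250,90) if n=="scene" else (130,180)
    v.append(cv2.resize(im[y:y+100,x:x+130],None,fx=3,fy=3,interpolation=2)[:,:,::-1])
a=np.hstack(v);cv2.imwrite("pics/c2.png",a)
```

```text
[0.5148501  0.05530944 0.09726838] [-3.13783611e+00  2.13977739e-04  1.50251986e+00] [ 0.19051463  0.4066734  -1.18683325]
```

View pics/c2.png

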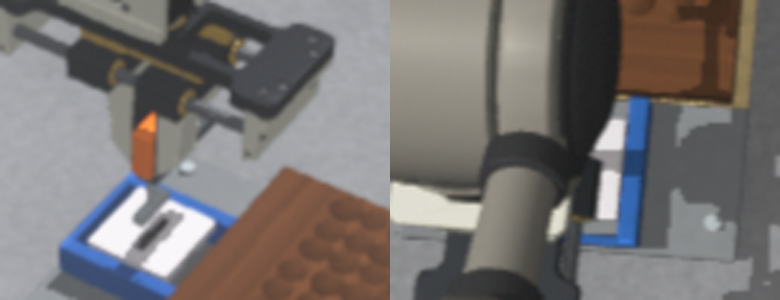

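```bash
cat > ov.py <<'E'
from h import *
import sys
def overlay(img,out,kx,ky,zf,yaw,sx,sy,byaw,crop,S=8):
    x0,y0,w,h=crop
    a=cv2.resize(img[y0:y0+h,x0:x0+w],None,fx=S,fy=S,interpolation=cv2.INTER_CUBIC)
    def q(P,o,yw):
        c,s=np.cos(yw),np.sin(yw);u=proj("scene",np.array([o[0]+c*P[0]-s*P[1],o[1]+s*P[0]+c*P[1],o[2]+P[2]]))
        return tuple(int(round(t)) for t in ((u-[x0,y0]+.5)*S-.5))
    def poly(pts,o,yw,col): cv2.polylines(a,[np.array([q(p,o,yw) for p in pts])],True,col,1)
    k=(kx,ky,zf)
    for z in(0,.007):poly([(-.016,-.004,z),(.016,-.004,z),(.016,.004,z),(-.016,.004,z)],k,yaw,(0,255,0))
    poly([(-.015,-.007,.038),(-.015,.007,.038),(-.015,.007,.072),(-.015,-.007,.072)],k,yaw,(255,0,0))
    poly([(-.007,-.007,.03),(-.007,.007,.03),(-.007,.007,.038),(-.007,-.007,.038)],k,yaw,(255,255,0))
    poly([(-.005,-.0185,0),(.005,-.0185,0),(.005,.0185,0),(-.005,.0185,0)],(sx,sy,.036),byaw,(0,0,255))
    cv2.imwrite(out,a)
E
python3 - <<'E'
from ov import *
im=cv2.imread("pics/scene2.png")
overlay(im,"pics/o2.png",.5149,.0553,.054,1.503,.5139,.0592,-.06,(265,105,75,75))
print(proj("scene",np.array([.5139,.0592,.036])))
# orange mask extents
R=im[...,2].astype(int);G=im[...,1];m=((R-G>60)&(R>120));m[:, :280]=0;m[:,320:]=0;m[:110]=0;m[160:]=0
ys,xs=np.nonzero(m)
for y in range(ys.min(),ys.max()+1): print(y,xs[ys==y].min() if (ys==y).any() else '',xs[ys==y].max() if (ys==y).any() else '',end='; ')
E
```

```text
[300.14285984 166.87731573]
128 299 301; 129 298 301; 130 297 301; 131 296 301; 132 296 301; 133 296 301; 134 295 300; 135 295 300; 136 295 300; 137 295 300; 138 295 300; 139 295 300; 140 295 300; 141 295 300; 142 295 300; 143 295 300; 144 295 299; 145 295 299; 146 295 299; 147 296 299; 148 298 299;
```

View pics/o2.png

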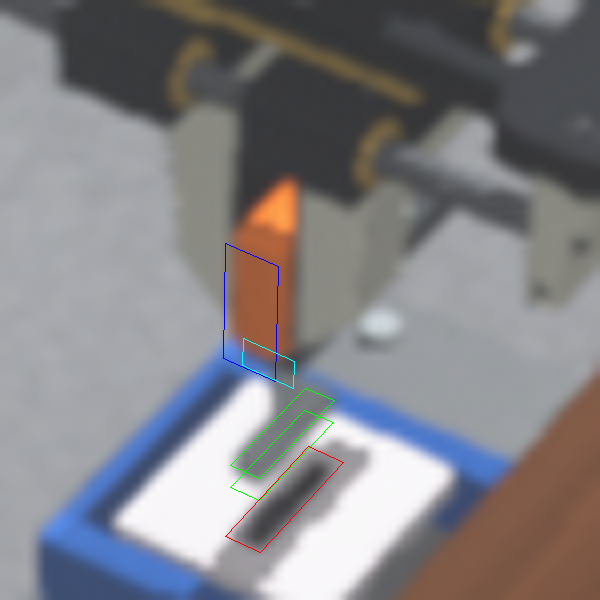

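The scene overlay shows the foot at about (280,430), just above and left of the slot at (285,500). The grip sits roughly 2 px up and right of the prediction. I lower gently to touch and settle z.

>>> step_arm(
  increments=[
    {"delta_pos":[0.05,-0.1,0.5],"dr":[0,0,-0.5],"fingers":1},
    {"delta_pos":[0.05,-0.1,1.0],"dr":[0,0,-0.5],"fingers":1},
    {"delta_pos":[0.05,-0.1,1.4],"dr":[0,0,-0.5],"fingers":1},
    {"delta_pos":[0.05,-0.1,1.5],"dr":[0,0,-0.5],"fingers":1},
    {"delta_pos":[0.05,-0.1,1.5],"dr":[0,0,-0.5],"fingers":1},
  ],
)

```text
time: 5.25
tool_pos: [0.5151, 0.0558, 0.0836]
tool_rot: [-3.141, 0.0, 1.512]
contact_force: [0.5, 1.0, -0.9]
opening: 0.014
grip_force: 35.0
```

>>> step_arm(
  increments=[
    {"delta_pos":[0,0,0.1],"dr":[0,0,0],"fingers":1},
    {"delta_pos":[0,0,0.2],"dr":[0,0,0],"fingers":1},
    {"delta_pos":[0,0,0.3],"dr":[0,0,0],"fingers":1},
    {"delta_pos":[0,0,0.35],"dr":[0,0,0],"fingers":1},
    {"delta_pos":[0,0,0.35],"dr":[0,0,0],"fingers":1},
  ],
)

```text
time: 5.88
tool_pos: [0.5151, 0.0558, 0.0801]
tool_rot: [-3.142, 0.0, 1.512]
contact_force: [-1.2, -1.0, -1.0]
opening: 0.0142
grip_force: 35.0
```

Run:
```python
from ov import *
from h import *
P=[];F=[]
for i in range(6):
    im=viewer.read_camera("scene");s=robot.observe();P.append(s["tool_pos"]);F.append(s["contact_force"])
print(np.mean(P,0),np.std(P,0),np.mean(F,0))
cv2.imwrite("pics/scene3.png",im[:,:,::-1]);im=np.ascontiguousarray(im[:,:,::-1])
x,y,z=np.mean(P,0)
overlay(im,"pics/o3.png",x,y,z-.043,1.512,.5139,.0592,-.06,(265,105,75,75))
```

```text
[0.51516801 0.0557865  0.08020424] [1.35194599e-05 5.55179784e-06 1.24257612e-05] [ 0.07500782  0.17889745 -1.21101608]
```

View pics/o3.png

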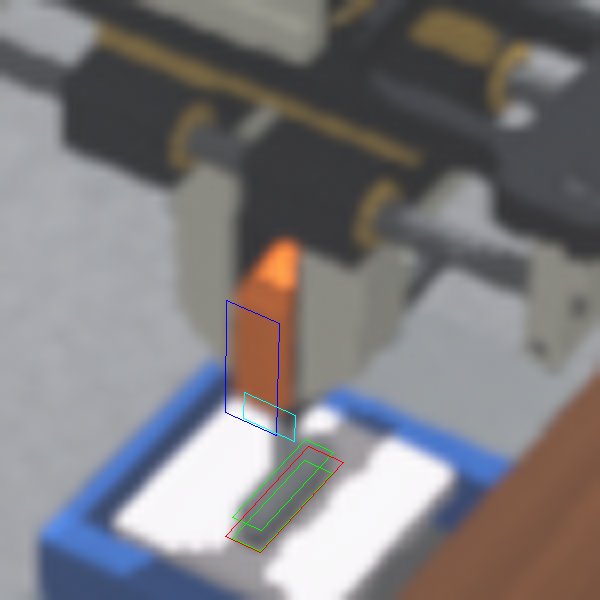

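The foot is close to the slot, with the actual keeper slightly up and right of the model, and nothing is touching yet. I continue down gently to find the touch height.

>>> step_arm(
  increments=[
    {"delta_pos":[0,0,0.05],"dr":[0,0,0],"fingers":1},
    {"delta_pos":[0,0,0.1],"dr":[0,0,0],"fingers":1},
    {"delta_pos":[0,0,0.15],"dr":[0,0,0],"fingers":1},
    {"delta_pos":[0,0,0.15],"dr":[0,0,0],"fingers":1},
    {"delta_pos":[0,0,0.15],"dr":[0,0,0],"fingers":1},
  ],
)

```text
time: 6.8
tool_pos: [0.5152, 0.0558, 0.0787]
tool_rot: [3.142, 0.0, 1.512]
contact_force: [0.2, 0.3, -0.9]
opening: 0.0136
grip_force: 35.0
```

>>> step_arm(
  increments=[
    {"delta_pos":[0,0,0.05],"dr":[0,0,0],"fingers":1},
    {"delta_pos":[0,0,0.1],"dr":[0,0,0],"fingers":1},
    {"delta_pos":[0,0,0.15],"dr":[0,0,0],"fingers":1},
    {"delta_pos":[0,0,0.15],"dr":[0,0,0],"fingers":1},
    {"delta_pos":[0,0,0.15],"dr":[0,0,0],"fingers":1},
  ],
)

```text
time: 7.42
tool_pos: [0.5152, 0.0558, 0.0772]
tool_rot: [3.142, 0.0, 1.512]
contact_force: [-0.1, 0.3, -1.6]
opening: 0.0137
grip_force: 35.0
```

>>> step_arm(
  increments=[
    {"delta_pos":[0,0,0.05],"dr":[0,0,0],"fingers":1},
    {"delta_pos":[0,0,0.1],"dr":[0,0,0],"fingers":1},
    {"delta_pos":[0,0,0.15],"dr":[0,0,0],"fingers":1},
    {"delta_pos":[0,0,0.15],"dr":[0,0,0],"fingers":1},
    {"delta_pos":[0,0,0.15],"dr":[0,0,0],"fingers":1},
  ],
)

```text
time: 8.05
tool_pos: [0.5152, 0.0558, 0.0757]
tool_rot: [3.142, 0.0, 1.512]
contact_force: [-0.2, -0.0, -1.3]
opening: 0.014
grip_force: 35.0
```

>>> step_arm(
  increments=[
    {"delta_pos":[0,0,0.05],"dr":[0,0,0],"fingers":1},
    {"delta_pos":[0,0,0.1],"dr":[0,0,0],"fingers":1},
    {"delta_pos":[0,0,0.15],"dr":[0,0,0],"fingers":1},
    {"delta_pos":[0,0,0.2],"dr":[0,0,0],"fingers":1},
    {"delta_pos":[0,0,0.2],"dr":[0,0,0],"fingers":1},
  ],
)

```text
time: 8.68
tool_pos: [0.5151, 0.0558, 0.0736]
tool_rot: [-3.142, 0.0, 1.512]
contact_force: [-0.6, -0.6, -1.0]
opening: 0.0136
grip_force: 35.0
```

Run:
```python
from ov import *
im=np.ascontiguousarray(viewer.read_camera("scene")[:,:,::-1]);s=robot.observe();print(s["tool_pos"],s["contact_force"],s["torque"])
cv2.imwrite("pics/scene4.png",im)
x,y,z=s["tool_pos"]
overlay(im,"pics/o4.png",x,y,z-.043,1.512,.5139,.0592,-.06,(265,105,75,75))
```

```text
[0.51515149 0.05577743 0.07367552] [-0.35383626  0.12610162 -1.07440609] [-0.00307387 -0.08977705 -0.01708214]
```

View pics/o4.png

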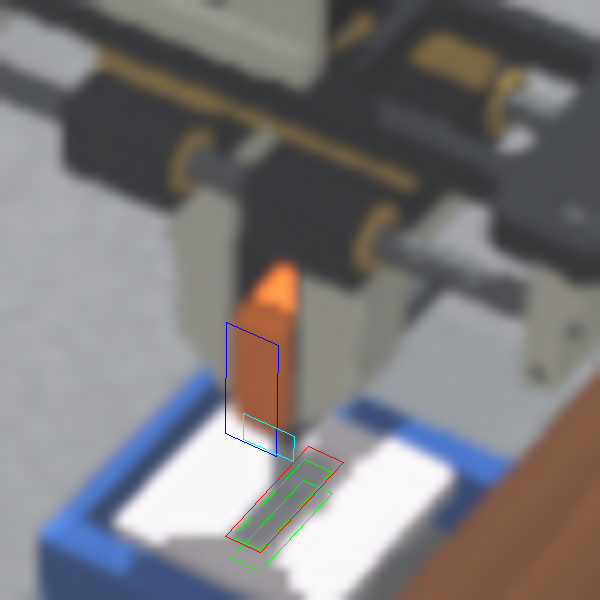

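The foot seems to have entered the slot: the gray foot fills it and there is no contact force. I go on down to find the sprung floor.

>>> step_arm(
  increments=[
    {"delta_pos":[0,0,0.05],"dr":[0,0,0],"fingers":1},
    {"delta_pos":[0,0,0.1],"dr":[0,0,0],"fingers":1},
    {"delta_pos":[0,0,0.15],"dr":[0,0,0],"fingers":1},
    {"delta_pos":[0,0,0.2],"dr":[0,0,0],"fingers":1},
    {"delta_pos":[0,0,0.2],"dr":[0,0,0],"fingers":1},
  ],
)

```text
time: 9.35
tool_pos: [0.5151, 0.0558, 0.0716]
tool_rot: [-3.142, 0.0, 1.512]
contact_force: [0.3, -0.9, -0.3]
opening: 0.0135
grip_force: 35.0
```

>>> step_arm(
  increments=[
    {"delta_pos":[0,0,0.05],"dr":[0,0,0],"fingers":1},
    {"delta_pos":[0,0,0.1],"dr":[0,0,0],"fingers":1},
    {"delta_pos":[0,0,0.15],"dr":[0,0,0],"fingers":1},
    {"delta_pos":[0,0,0.2],"dr":[0,0,0],"fingers":1},
    {"delta_pos":[0,0,0.2],"dr":[0,0,0],"fingers":1},
  ],
)

```text
time: 9.98
tool_pos: [0.5151, 0.0558, 0.0697]
tool_rot: [-3.142, 0.0, 1.512]
contact_force: [0.2, 0.5, -1.3]
opening: 0.0139
grip_force: 35.0
```

>>> step_arm(
  increments=[
    {"delta_pos":[0,0,0.05],"dr":[0,0,0],"fingers":1},
    {"delta_pos":[0,0,0.1],"dr":[0,0,0],"fingers":1},
    {"delta_pos":[0,0,0.15],"dr":[0,0,0],"fingers":1},
    {"delta_pos":[0,0,0.2],"dr":[0,0,0],"fingers":1},
    {"delta_pos":[0,0,0.2],"dr":[0,0,0],"fingers":1},
  ],
)

```text
time: 10.6
tool_pos: [0.5152, 0.0558, 0.0678]
tool_rot: [3.141, 0.0, 1.512]
contact_force: [-1.2, -0.6, 3.5]
opening: 0.0136
grip_force: 35.0
```

>>> step_arm(
  increments=[
    {"delta_pos":[0,0,0.1],"dr":[0,0,0],"fingers":1},
    {"delta_pos":[0,0,0.2],"dr":[0,0,0],"fingers":1},
    {"delta_pos":[0,0,0.3],"dr":[0,0,0],"fingers":1},
    {"delta_pos":[0,0,0.4],"dr":[0,0,0],"fingers":1},
    {"delta_pos":[0,0,0.45],"dr":[0,0,0],"fingers":1},
  ],
)

```text
time: 11.22
tool_pos: [0.5152, 0.0558, 0.0635]
tool_rot: [3.141, 0.0, 1.512]
contact_force: [-1.1, -1.3, 7.0]
opening: 0.0138
grip_force: 35.0
```

>>> step_arm(
  increments=[
    {"delta_pos":[0,0,0.05],"dr":[0,0,0],"fingers":1},
    {"delta_pos":[0,0,0.1],"dr":[0,0,0],"fingers":1},
    {"delta_pos":[0,0,0.1],"dr":[0,0,0],"fingers":1},
    {"delta_pos":[0,0,0.1],"dr":[0,0,0],"fingers":1},
    {"delta_pos":[0,0,0.1],"dr":[0,0,0],"fingers":1},
  ],
)

```text
time: 11.85
tool_pos: [0.5153, 0.0558, 0.0626]
tool_rot: [3.141, 0.0, 1.512]
contact_force: [-2.3, -0.3, 7.2]
opening: 0.0135
grip_force: 35.0
```

>>> step_arm(
  increments=[
    {"delta_pos":[0,0,0.03],"dr":[0,0,0],"fingers":1},
    {"delta_pos":[0,0,0.06],"dr":[0,0,0],"fingers":1},
    {"delta_pos":[0,0,0.06],"dr":[0,0,0],"fingers":1},
    {"delta_pos":[0,0,0.06],"dr":[0,0,0],"fingers":1},
    {"delta_pos":[0,0,0.06],"dr":[0,0,0],"fingers":1},
  ],
)

```text
time: 12.48
tool_pos: [0.5153, 0.0558, 0.062]
tool_rot: [3.141, 0.0, 1.512]
contact_force: [-2.9, -0.4, 8.0]
opening: 0.0138
grip_force: 35.0
```

>>> step_arm(
  increments=[
    {"delta_pos":[0,0,-0.02],"dr":[0,0,5],"fingers":1},
    {"delta_pos":[0,0,-0.02],"dr":[0,0,12],"fingers":1},
    {"delta_pos":[0,0,-0.02],"dr":[0,0,19],"fingers":1},
    {"delta_pos":[0,0,-0.02],"dr":[0,0,26],"fingers":1},
    {"delta_pos":[0,0,-0.02],"dr":[0,0,30],"fingers":1},
  ],
)

```text
time: 13.1
tool_pos: [0.5162, 0.0557, 0.0625]
tool_rot: [3.139, -0.001, 0.985]
contact_force: [-0.1, -0.7, 7.7]
opening: 0.0137
grip_force: 35.0
```

>>> step_arm(
  increments=[
    {"delta_pos":[0,0,0],"dr":[0,0,6],"fingers":1},
    {"delta_pos":[0,0,0],"dr":[0,0,13],"fingers":1},
    {"delta_pos":[0,0,0],"dr":[0,0,20],"fingers":1},
    {"delta_pos":[0,0,0],"dr":[0,0,27],"fingers":1},
    {"delta_pos":[0,0,0],"dr":[0,0,32],"fingers":1},
  ],
)

```text
time: 13.72
tool_pos: [0.5163, 0.0557, 0.0625]
tool_rot: [3.14, -0.002, 0.426]
contact_force: [-0.1, 0.1, 8.0]
opening: 0.0139
grip_force: 35.0
```

>>> step_arm(
  increments=[
    {"delta_pos":[0,0,0],"dr":[0,0,6],"fingers":1},
    {"delta_pos":[0,0,0],"dr":[0,0,13],"fingers":1},
    {"delta_pos":[0,0,0],"dr":[0,0,20],"fingers":1},
    {"delta_pos":[0,0,0],"dr":[0,0,26],"fingers":1},
    {"delta_pos":[0,0,0],"dr":[0,0,28],"fingers":1},
  ],
)

```text
time: 14.35
tool_pos: [0.5163, 0.0557, 0.0625]
tool_rot: [3.142, -0.003, -0.061]
contact_force: [-0.2, -0.7, 7.7]
opening: 0.0139
grip_force: 35.0
```

Run:
```python
from ov import *
im=np.ascontiguousarray(viewer.read_camera("scene")[:,:,::-1]);s=robot.observe();print(s["tool_pos"],s["tool_rot"],s["contact_force"],s["torque"])
cv2.imwrite("pics/scene5.png",im)
x,y,z=s["tool_pos"]
overlay(im,"pics/o5.png",x,y,z-.0422,s["tool_rot"][2],.5139,.0592,-.06,(265,105,75,75))
```

```text
[0.51626395 0.05572603 0.06251237] [ 3.14156639e+00 -2.72780279e-03 -6.19133128e-02] [-0.58367427  1.27679711  6.70293794] [0.04920146 0.0134407  0.04518319]
```

View pics/o5.png

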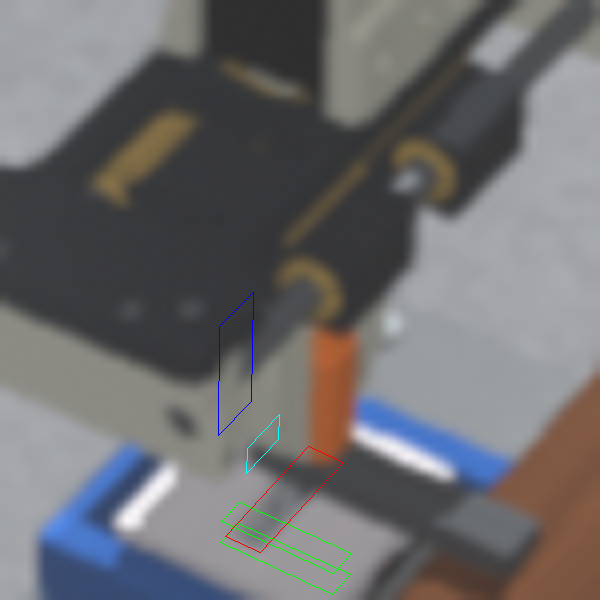

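The arm now points over the panel, with its tip at about (490,530) in the crop and the orange +x face at (335,400). Next I check the stem's y offset against the slot numerically.

Run:
```python
from h import *
im=cv2.imread("pics/scene5.png")
c,s=np.cos(-.061),np.sin(-.061);o=np.array([.5163,.0557,.0625-.0422])
W=lambda p:o+np.array([c*p[0]-s*p[1],s*p[0]+c*p[1],p[2]])
for nm,p in dict(gripLB=(.015,-.007,.038),gripRB=(.015,.007,.038),gripLT=(.015,-.007,.072),gripRT=(.015,.007,.072),tipL=(.064,-.007,.038),tipR=(.064,.007,.038),tipLb=(.064,-.007,.03),tipRb=(.064,.007,.03)).items():
    print(nm,((proj("scene",W(p))-[265,105]+.5)*8).round())
a=cv2.resize(im[140:190,285:350],None,fx=12,fy=12,interpolation=cv2.INTER_CUBIC)
a=np.clip(a.astype(float)*1.6,0,255).astype(np.uint8)
cv2.imwrite("pics/z5.png",a)
J=lambda d:(proj("scene",W((d[0],d[1],.034)))-proj("scene",W((0,0,.034))))*8
print(J((.001,0)),J((0,.001)),8*(proj("scene",W((0,0,.035)))-proj("scene",W((0,0,.034)))))
```

```text
gripLB [327. 484.]
gripRB [359. 450.]
gripLT [331. 375.]
gripRT [364. 340.]
tipL [509. 566.]
tipR [540. 530.]
tipLb [507. 591.]
tipRb [538. 555.]
[3.58535229 1.61344443] [ 2.28942889 -2.43878483] [ 0.08617796 -3.11746498]
```

View pics/z5.png

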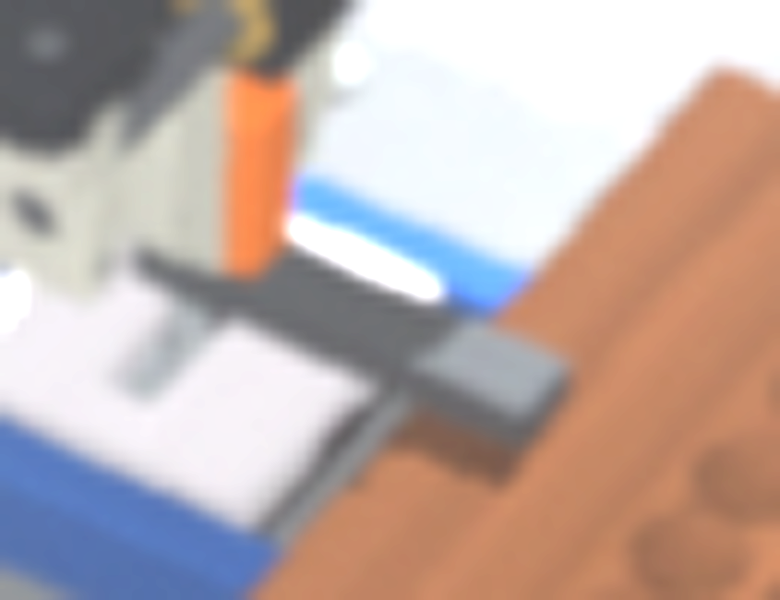

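The arm tip matches the model, so the stem sits about 2 mm to the −y side of the slot's middle. I shift +2 mm along y, then rise carefully and watch the force.

>>> step_arm(
  increments=[
    {"delta_pos":[0,-0.07,0],"dr":[0,0,0],"fingers":1},
    {"delta_pos":[0,-0.14,0],"dr":[0,0,0],"fingers":1},
    {"delta_pos":[0,-0.2,0],"dr":[0,0,0],"fingers":1},
    {"delta_pos":[0,-0.2,0],"dr":[0,0,0],"fingers":1},
    {"delta_pos":[0,-0.2,0],"dr":[0,0,0],"fingers":1},
  ],
)

```text
time: 15.02
tool_pos: [0.5163, 0.0566, 0.0625]
tool_rot: [3.14, -0.003, -0.059]
contact_force: [-0.9, -4.9, 6.8]
opening: 0.0139
grip_force: 35.0
```

>>> step_arm(
  increments=[
    {"delta_pos":[0,0,-0.05],"dr":[0,0,0],"fingers":1},
    {"delta_pos":[0,0,-0.1],"dr":[0,0,0],"fingers":1},
    {"delta_pos":[0,0,-0.15],"dr":[0,0,0],"fingers":1},
    {"delta_pos":[0,0,-0.2],"dr":[0,0,0],"fingers":1},
    {"delta_pos":[0,0,-0.2],"dr":[0,0,0],"fingers":1},
  ],
)

```text
time: 15.65
tool_pos: [0.5163, 0.0567, 0.0643]
tool_rot: [3.14, -0.002, -0.059]
contact_force: [0.5, -5.0, 6.8]
opening: 0.0137
grip_force: 35.0
```

>>> step_arm(
  increments=[
    {"delta_pos":[0,0,-0.03],"dr":[0,0,0],"fingers":1},
    {"delta_pos":[0,0,-0.06],"dr":[0,0,0],"fingers":1},
    {"delta_pos":[0,0,-0.1],"dr":[0,0,0],"fingers":1},
    {"delta_pos":[0,0,-0.1],"dr":[0,0,0],"fingers":1},
    {"delta_pos":[0,0,-0.1],"dr":[0,0,0],"fingers":1},
  ],
)

```text
time: 16.27
tool_pos: [0.5163, 0.0568, 0.0652]
tool_rot: [3.14, -0.002, -0.059]
contact_force: [-0.1, -4.5, 5.7]
opening: 0.014
grip_force: 35.0
```

>>> step_arm(
  increments=[
    {"delta_pos":[0,0.03,-0.02],"dr":[0,0,0],"fingers":1},
    {"delta_pos":[0,0.06,-0.04],"dr":[0,0,0],"fingers":1},
    {"delta_pos":[0,0.08,-0.06],"dr":[0,0,0],"fingers":1},
    {"delta_pos":[0,0.08,-0.06],"dr":[0,0,0],"fingers":1},
    {"delta_pos":[0,0.08,-0.06],"dr":[0,0,0],"fingers":1},
  ],
)

```text
time: 16.9
tool_pos: [0.5162, 0.0566, 0.0658]
tool_rot: [3.141, -0.002, -0.059]
contact_force: [0.3, -2.0, 5.2]
opening: 0.0138
grip_force: 35.0
```

>>> step_arm(
  increments=[
    {"delta_pos":[0,0,-0.03],"dr":[0,0,0],"fingers":1},
    {"delta_pos":[0,0,-0.06],"dr":[0,0,0],"fingers":1},
    {"delta_pos":[0,0,-0.08],"dr":[0,0,0],"fingers":1},
    {"delta_pos":[0,0,-0.08],"dr":[0,0,0],"fingers":1},
    {"delta_pos":[0,0,-0.08],"dr":[0,0,0],"fingers":1},
  ],
)

```text
time: 17.52
tool_pos: [0.5156, 0.057, 0.0664]
tool_rot: [-3.142, -0.001, -0.059]
contact_force: [3.4, -1.7, 4.2]
opening: 0.0135
grip_force: 35.0
```

>>> step_arm(
  increments=[
    {"delta_pos":[0,0,0],"dr":[0,0,0],"fingers":0.68},
    {"delta_pos":[0,0,0],"dr":[0,0,0],"fingers":0.64},
    {"delta_pos":[0,0,0],"dr":[0,0,0],"fingers":0.6},
    {"delta_pos":[0,0,0],"dr":[0,0,0],"fingers":0.5},
    {"delta_pos":[0,0,0],"dr":[0,0,0],"fingers":0.3},
  ],
)

```text
time: 18.15
tool_pos: [0.515, 0.057, 0.0661]
tool_rot: [3.142, 0.0, -0.059]
contact_force: [0.2, 0.3, -0.2]
opening: 0.0287
grip_force: 0.0
```

>>> step_arm(
  increments=[
    {"delta_pos":[0,0,0],"dr":[0,0,0],"fingers":0.2},
    {"delta_pos":[0,0,-1],"dr":[0,0,0],"fingers":0.2},
    {"delta_pos":[0,0,-3],"dr":[0,0,0],"fingers":0.2},
    {"delta_pos":[0,0,-6],"dr":[0,0,0],"fingers":0.2},
    {"delta_pos":[0,0,-9],"dr":[0,0,0],"fingers":0.2},
  ],
)

```text
time: 18.77
tool_pos: [0.5152, 0.057, 0.1578]
tool_rot: [3.142, -0.0, -0.059]
contact_force: [0.1, 0.3, -0.3]
opening: 0.0366
grip_force: 0.0
```

>>> step_arm(
  increments=[
    {"delta_pos":[-4,3,-2],"dr":[0,0,0],"fingers":0.2},
    {"delta_pos":[-7,8,-4],"dr":[0,0,0],"fingers":0.2},
    {"delta_pos":[-8,14,-6],"dr":[0,0,0],"fingers":0.2},
    {"delta_pos":[-8,19,-7],"dr":[0,0,0],"fingers":0.2},
    {"delta_pos":[-8,22,-7],"dr":[0,0,0],"fingers":0.2},
  ],
)

```text
time: 19.4
tool_pos: [0.4223, -0.1604, 0.2281]
tool_rot: [3.14, -0.003, -0.061]
contact_force: [0.2, 0.6, 0.4]
opening: 0.0368
grip_force: 0.0
```

Run:
```python
from h import *
ims={n:viewer.read_camera(n) for n in("scene","top")}
for n in ims: cv2.imwrite(f"pics/{n}6.png",ims[n][:,:,::-1])
# keeper orange in both + model heights
B={"scene":(275,95,340,175),"top":(160,195,230,260)}
C={n:blob(ims[n],"o",B[n]) for n in ims}
for n in ims:print(n,C[n],hullc(n,.5156,.057,.0235,-.06))
print("tri",tri({n:C[n][0] for n in ims}))
print("spare",blob(ims["top"],"b",(292,232,316,264)))
# panel shift: phase correlation on panel texture
for n,(x0,y0,x1,y1) in {"top":(140,115,255,195),"scene":(345,150,425,250)}.items():
    g=[cv2.cvtColor(a,cv2.COLOR_BGR2GRAY)[y0:y1,x0:x1].astype(np.float32) for a in (cv2.imread(f"pics/{n}0.png"),cv2.imread(f"pics/{n}6.png"))]
    print(n,cv2.phaseCorrelate(*g,cv2.createHanningWindow(g[0].shape[::-1],cv2.CV_32F)))
# dark arm in top: pixels darker
g=ims["top"].astype(int);w=g[195:250,160:225];print(robot.observe()["tool_pos"],robot.observe()["time"])
```

```text
scene (array([300.91666667, 150.52777778]), np.int32(180)) (array([300.83876045, 151.14028452]), 327.4043208165094)
top (array([184.52666667, 231.49333333]), np.int32(150)) (array([185.05180012, 231.91444418]), 234.65135764994193)
tri [0.5159762  0.05756817 0.08015682]
spare (array([303.50314465, 247.88050314]), np.int32(159))
top ((-0.044690841944436954, 0.01043166869800416), 0.9291518380244573)
scene ((0.04371507038442246, -0.003995692868357992), 0.9299513376355171)
[ 0.42224631 -0.16050814  0.22707609] 19.5
```

The keeper stands upright at its locked height, the panel has moved less than 0.1 px in both cameras, the spare has not moved and the robot is clear. I hand in.

```bash
python3 -c "
from cell import robot
print(robot.hand_in())"
```

```text
the job is handed in; nothing more can be done
None
```

I handed the job in at about 19.5 s: the orange keeper is turned over the panel and, from camera height and the spring force while rising, appears seated in its notch, with the panel and blue spare unmoved and the robot clear; its final arm angle was not re-measured after release, and the hand-in gave no verdict.

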